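# Set up the service tablet at the watchmaker's bench

### The arm

A 6-joint arm with a two-finger parallel gripper is mounted at the origin on the work surface. World frame = base frame: x ahead of the robot, y to its left, z up, the work surface at z = 0. Lengths are in m, angles in rad, forces in N, time in s.
With the tool pointing down it reaches from about 0.3 to 0.95 m from the base axis. Payload 3.1 kg.
Tool frame: the origin (TCP) lies on the centre line of the jaws, within the pads' length; the fingertips stand 19 mm ahead of it and the grasp point (between the pads) is the TCP (robot.finger_overhang is the distance from the TCP to the fingertips, in m); z points along the fingers, y is the line along which they close (so a half turn about z gives the same grasp; the last joint's range is limited). The gripper opens to 85 mm and grips with 20 to 120 N. Pads are 22 mm wide; open, the fingers measure 114 mm over their backs; the gripper's body (76 mm by 85 mm) begins 54 mm behind the grasp point. The pads swing forward as they close: fully open they stand 13 mm farther back than shut.
Start: joints at [-1.365, 0.308, 1.634, -0, 1.2, -0.07], TCP at [0.17, -0.601, 0.25] pointing down, gripper open.
Joint ranges: [-3.06, 3.06], [-0.79, 1.96], [0.05, 2.63], [-1.19, 4.34], [0.05, 2.64], [-2.94, 2.94]. Speed limits (rad/s): [2.79, 2.79, 3.14, 3.14, 3.14, 3.14].

### API

Orientations are given as a unit quaternion [x, y, z, w].
In Python, from rig import sensors, cams, robot gives the robot as it stands.
- The arm moves only by the tool move_arm, never from a script. Its argument "steps" is a list of rows, each an object with "travel": the shift along the tool's x, y, z normalised to -1 to 1, where 1 is 0.2 m, a list of three; "rotation": the turn, a rotation vector about the tool's x, y, z normalised to -1 to 1, where 1 is 45 degrees, a list of three. In form: [{"travel": [x, y, z], "rotation": [ax, ay, az]}, ...]. A call has 1 to 5 rows; each row is the pose to reach, as a shift and turn from the pose commanded when the call began, along the tool's axes at that moment; what a row does not reach only later rows make up. A row lasts 1/12 s, in which the tool goes at most 41.7 mm and 7.16 degrees, less where a joint would pass 70% of its speed; a pose out of reach is approached as far as the arm can. A call with a number of a shift or a turn outside -1 to 1 is refused whole. A call with a gripper value outside its range is refused whole. "hand" is the closure, from 0 (fully open) to 1 (shut), set as the call begins (left out, the last holds). The fingers move at their own pace and stop on an object; the grip force is fixed at half the most. Time passes only in rows, so rows that repeat a pose let the fingers close. It gives the time, the measured TCP pose, the force, the opening and the grip force at its end, in the units of the state.
- sensors.state(): the state, without advancing time (a new reading comes with each control period).
- cams.read_camera(name): name is "scene" or "side" or "wrist"; returns the picture (400x640x3 uint8, red, green, blue); there is no depth.
- cams.camera_params(name): a dict with "intrinsics" (3x3 intrinsics, pixels), "k1" (the pictures are not rectified: a ray, as slopes to the right and down, at radius r is drawn at 1 + k1 r^2 times it, then the intrinsics apply), "R" (3x3) and "t" (3): a world point X has camera coordinates R X + t; the wrist camera has in their place "mount" (4x4, takes a point from camera to tool coordinates, whose origin is the TCP and whose axes are the flange's). Camera axes: x right, y down, z forward; pixel columns grow to the right and rows downward; lengths in m; the calibration is good to about 2 mm. A picture is of the moment at which its call begins: read the wrist's pose just before it. camera_params takes no time and is no camera call.
- robot.close_job(): hands the job in; it is judged then, once.
The state is a dict: "t": time; "joint_pos": joint angles; "dq": joint speeds; "joint_efforts": joint torques, N m; "position": TCP position; "tcp_rot": TCP orientation; "contact_force": force on the tool from outside, world axes, zero at the start; "wrist_torque": the same for the moment, N m; "finger_gap": opening from 0.0 (shut) to 1.0 (fully open); "gripper_force": force on a finger pad.
Only numpy, scipy, OpenCV 4.12 (cv2) and the standard library are available. Lean on these libraries where they do the work, as an engineer would, in place of code of your own. Each camera call takes 0.05 s, during which the arm holds its last target. There are 200 camera calls.

### The job

Get the service tablet ready for the watchmaker across the bench: plug the loose power pack fully home into the socket of the aluminium stand, and take the tablet out of the wooden rack and lean it flat against the stand's sloping backrest, its bottom edge down on the ledge, centred between the sides of the backrest, with the screen still facing out. Set the tablet down gently, leaned at the slope of the backrest, rather than letting it drop or fall back. Leave the brass movement, the screwdriver and the steel bowl where they are.

Things in the scene. Friction and masses are not known exactly. Their poses are not given: they have to be found in the camera images.
- tablet: Black flat tablet, loose, 12 mm thick (x), 110 wide (y), 160 tall (z), about 0.32 kg. Origin: centre of its bottom edge face (mid thickness). x out of the screen, z up to the top edge. Starts upright in the rack's slot (may lean up to 4 deg), screen away from the robot, top about 174 mm above the bench. Grasp the top edge across the 12 mm.
- screen (a point): Centre of the tablet's screen face, 6 mm in front of mid thickness and 80 mm above the bottom edge.
- rack: Fixed wooden rack, base 90 x 150 mm and 14 mm thick, with one slot along y, 16 mm wide, 122 mm long, open at the top; slot floor 14 mm and slot walls' top 74 mm above the bench. Origin: centre of its underside, under the slot; z up, x across the slot.
- stand: Fixed aluminium stand, base plate 130 (x) x 210 (y) x 12 mm; origin: centre of its underside; z up, x towards the side the screen shall face (roughly away from the robot). It carries the backrest (middle at y = +45 mm, origin at x = 20 mm) and a white socket block 66 x 56 mm at x = 0, y = -70 mm, its top 42 mm above the bench.
- backrest: Fixed sloping plate on the stand, 90 (y) x 100 (z, up the slope) x 8 mm, 30 deg from vertical, top towards stand -x, open behind. Origin: inner corner of front face and ledge, mid width, 18 mm above bench. x: out of the front face. Ledge floor: plane z = 0, x 0 to 22 mm, then a lip 8 mm high. The tablet at home has its origin at x = 6 mm, y = 0, z = 0 here, axes parallel to these.
- socket (a point): Centre of the mouth of the socket hole, on the top of the socket block, 42 mm above the bench. Vertical rectangular hole 31 mm (stand x) by 43 mm (stand y), 24 mm deep, with a 2 mm chamfer; 1.5 mm clearance each side.
- pack: Grey power pack, loose, about 0.16 kg, standing on its plug. Plug (lower 22 mm) 28 (x) by 40 mm (y); head 34 (x) by 46 mm (y), 22 to 72 mm above the foot: a 3 mm shoulder all round sits on the socket block when fully home. Origin: centre of the plug's underside, z up. Goes in either way round (half turn). Grasp the head across its 34 mm.
- movement: Bystander: brass drum 68 mm across and 24 mm high with a steel plate on top (32 mm in all). Origin at the centre of its underside.
- driver: Bystander: screwdriver with a red handle, 150 mm long, lying on the bench along its x.
- basket: Bystander: steel bowl 90 mm across, 40 mm high. Origin at the centre of its underside.

How it is judged:
At the end, for the whole second after the job is handed in: Pack plugged at least 18 of 22 mm deep, within 5 mm of centre, upright (0.08 rad). Tablet parallel to the backrest (0.1 rad; face 0.12), top up, screen out, bottom edge -4 to 6 mm from the ledge floor, origin 2 to 16 mm off the backrest, within 20 mm of its middle. Both at rest (z of pack in the frame of socket below -0.018 m and horizontal distance between pack and socket below 0.005 m and angle between pack's own z axis and vertical below 0.08 rad and angle between the z axis of tablet and the z axis of backrest, either way round below 0.1 rad and angle between the x axis of tablet and the x axis of backrest, either way round below 0.12 rad and angle between tablet's own z axis and vertical below 1 rad and x of screen in the frame of backrest above 0.009 m and x of tablet in the frame of backrest between 0.002 and 0.016 m and y of tablet in the frame of backrest between -0.02 and 0.02 m and z of tablet in the frame of backrest between -0.004 and 0.006 m and linear speed of each of tablet, pack below 0.02 m/s); the robot touches nothing.
It fails at once if the tablet is dropped or left to fall back (moving faster than 0.6 m/s or turning faster than 3.5 rad/s while the fingers do not hold it) (contact force between tablet and the fingers below 0.05 N and (linear speed of tablet above 0.6 m/s or angular speed of tablet above 3.5 rad/s)).
It fails at once if the movement, the screwdriver or the bowl is shifted by more than 25 mm (distance of any of movement, driver, basket from where it was at the start of the episode above 0.025 m).
It also fails if it takes over 70 s, if anything falls off the work surface, if the arm or the gripper's body presses on something with over 40 N, if the wrist force passes 120 N, or if a joint passes its speed limit or range.

## Working session

There is one attempt and no reset: what is moved stays moved. The work goes in short steps, Python scripts to look and compute and a tool call to move; the robot and the scene stay as the last step left them, time stands still between calls to the robot, and variables do not carry over. Pictures are saved under pics/ and viewed, at most 10 in all, crops included, and the job is handed in when it is done.

Besides the shell and the picture viewer there is one more tool, called after "Emit:" in YAML: its name, and indented under it one key for each argument. move_arm: Moves the arm, as the interface text tells. Scaled input: -1 to 1 covers 0.2 m each way for a shift and 45 degrees each way for a turn. Its arguments: {"type":"object","properties":{"steps":{"type":"array","items":{"type":"object","properties":{"travel":{"type":"array","items":{"type":"number"}},"rotation":{"type":"array","items":{"type":"number"}}}}},"hand":{"type":"number"}},"required":["steps"]}

```bash
mkdir -p pics; ls
python3 - <<'E'
from rig import sensors,cams,robot
import cv2,numpy as np
s=sensors.state();print(s)
for n in("scene","side"):
    cv2.imwrite(f"pics/{n}0.png",cams.read_camera(n)[:,:,::-1]);p=cams.camera_params(n);print(n,p)
print(cams.camera_params("wrist"))
E
```

```text
pics
{'t': 0.0, 'joint_pos': array([-1.36468903e+00,  3.08998639e-01,  1.63517361e+00, -1.26313524e-05,
        1.19973867e+00, -6.96596031e-02]), 'dq': array([ 0.00054053,  0.00090903, -0.00100973,  0.00016555, -0.00046739,
        0.0006512 ]), 'joint_efforts': array([ 1.49257644e-04, -4.15253663e+01, -2.76666123e+01, -4.19259379e-05,
        1.03017144e-02, -3.25848553e-06]), 'position': array([ 0.1700123 , -0.60061966,  0.24905718]), 'tcp_rot': array([ 9.90508147e-01,  1.37449143e-01, -8.48883803e-05, -1.15603083e-03]), 'contact_force': array([-0.0747634 ,  0.45971206,  0.42661165]), 'wrist_torque': array([-0.03035622, -0.02675203, -0.07091481]), 'gripper_force': 0.0, 'finger_gap': 1.0031322990503417}
scene {'intrinsics': array([[482.49503285,   0.        , 320.36572169],
       [  0.        , 482.49503285, 197.81534525],
       [  0.        ,   0.        ,   1.        ]]), 'k1': -0.04160494407795936, 'R': array([[ 0.20145447,  0.97923105, -0.02286125],
       [ 0.53087626, -0.12877062, -0.83760881],
       [-0.82315642,  0.15660355, -0.54579194]]), 't': array([-0.13767143, -0.24
[... 279 characters left out ...]

       [-0.2159962 , -0.71798907, -0.66169278],
       [ 0.19885609,  0.63113805, -0.7497473 ]]), 't': array([-0.52521378,  0.18959197,  0.88699138])}
{'intrinsics': array([[305.62143684,   0.        , 313.72052398],
       [  0.        , 305.62143684, 193.14239407],
       [  0.        ,   0.        ,   1.        ]]), 'k1': -0.05560010867952514, 'mount': array([[ 4.00909914e-04, -9.58560416e-01, -2.84889046e-01,
         7.30128196e-02],
       [ 9.99999334e-01,  6.92747865e-04, -9.23626365e-04,
        -3.05899812e-05],
       [ 1.08270795e-03, -2.84888486e-01,  9.58560055e-01,
        -1.24293909e-01],
       [ 0.00000000e+00,  0.00000000e+00,  0.00000000e+00,
         1.00000000e+00]])}
```

View pics/scene0.png

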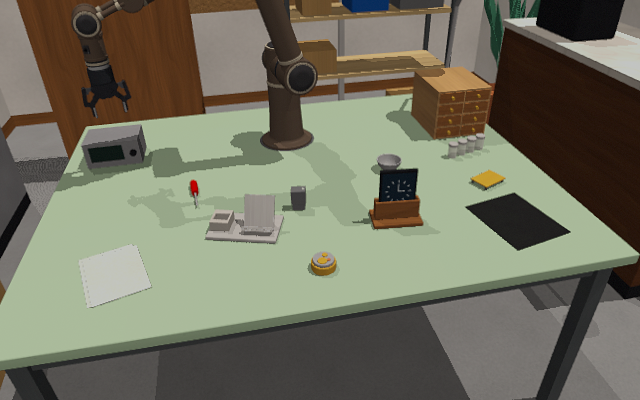

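View pics/side0.png

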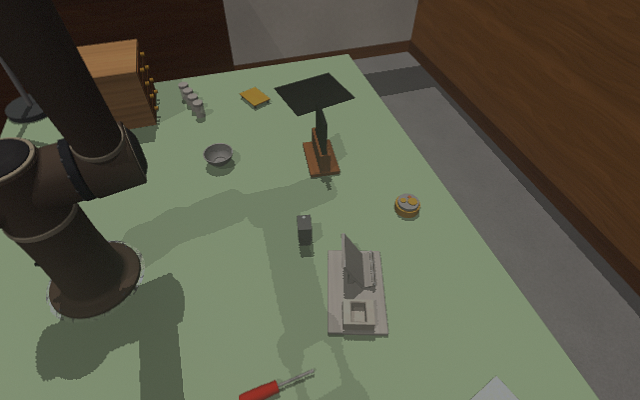

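The scene view shows the stand at about (245,222), the pack at (298,198), the tablet in the rack at (398,200), the movement at (323,263) and the driver at (195,192). In the side view the pack's top is at (304,218), the socket at (358,313), the rack base at (320,158) and the stand base spans (328-386, 250-333). I'll compute rough positions next.

```bash
cat > h.py <<'E'
import numpy as np,cv2
from scipy.spatial.transform import Rotation as Ro
from scipy.optimize import least_squares
from rig import sensors,cams,robot
def cam(n,s=None):
    p=cams.camera_params(n);K=p["intrinsics"]
    if n=="wrist":
        s=s or sensors.state();T=np.eye(4);T[:3,:3]=Ro.from_quat(s["tcp_rot"]).as_matrix();T[:3,3]=s["position"]
        E=np.linalg.inv(T@p["mount"]);return K,p["k1"],E[:3,:3],E[:3,3]
    return K,p["k1"],np.array(p["R"]),np.array(p["t"])
def proj(c,X):
    K,k,R,t=c;return cv2.projectPoints(np.atleast_2d(np.float64(X)),cv2.Rodrigues(R)[0],t,K,np.array([k,0,0,0.]))[0][:,0]
def ray(c,uv):
    K,k,R,t=c;a=cv2.undistortPoints(np.float64([[uv]]),K,np.array([k,0,0,0.]))[0,0]
    return -R.T@t,R.T@np.array([a[0],a[1],1])
def onz(c,uv,z):
    o,d=ray(c,uv);return o+d*(z-o[2])/d[2]
def tri(obs):
    A=0;b=0
    for c,uv in obs:
        o,d=ray(c,uv);d/=np.linalg.norm(d);P=np.eye(3)-np.outer(d,d);A=A+P;b=b+P@o
    return np.linalg.solve(A,b)
def plan(target,Rt,s=None):
    """print travel/rotation in units from the given pose"""
    s=s or sensors.state();R=Ro.from_quat(s["tcp_rot"])
    print("travel",np.round(R.inv().apply(np.array(target)-s["position"])/.2,4),"rot",np.round((R.inv()*Rt).as_rotvec()/(np.pi/4),4))
E
python3 - <<'E'
from h import *
np.set_printoptions(precision=3,suppress=True)
S=cam("scene");D=cam("side")
print("pack top",tri([(S,(298,189)),(D,(304,219))]),onz(D,(304,218),.072))
print("socket",tri([(S,(223,215)),(D,(358,313))]),onz(D,(358,313),.042))
for uv in[(328,251),(382,251),(386,333),(329,333)]:print("stand",onz(D,uv,.01))
for uv in[(303,143),(333,142),(340,173),(312,176)]:print("rack",onz(D,uv,.01))
print("tab top corners",onz(S,(380,171),.174),onz(S,(417,168),.174))
for uv in[(408,205),(218,155)]:print("mv,bowl",onz(D,uv,.03))
print(onz(D,(242,398),.01),onz(D,(314,372),.005))
s=sensors.state();print(Ro.from_quat(s["tcp_rot"]).as_matrix())
E
```

```text
pack top [ 0.508 -0.03   0.072] [ 0.509 -0.022  0.072]
socket [ 0.554 -0.273  0.039] [ 0.554 -0.278  0.042]
stand [ 0.55  -0.092  0.01 ]
stand [ 0.678 -0.131  0.01 ]
stand [ 0.603 -0.325  0.01 ]
stand [ 0.487 -0.289  0.01 ]
rack [0.601 0.322 0.01 ]
rack [0.695 0.3   0.01 ]
rack [0.67  0.159 0.01 ]
rack [0.586 0.171 0.01 ]
tab top corners [0.636 0.187 0.174] [0.645 0.295 0.174]
mv,bowl [ 0.797 -0.028  0.03 ]
mv,bowl [0.334 0.32  0.03 ]
[ 0.289 -0.361  0.01 ] [ 0.434 -0.354  0.005]
[[ 0.962  0.272 -0.   ]
 [ 0.272 -0.962  0.002]
 [ 0.    -0.002 -1.   ]]
```

Emit:
move_arm:
  steps:
    - {"travel": [0.788, -0.643, 0], "rotation": [0, 0, 0]}
    - {"travel": [0.788, -0.643, 0], "rotation": [0, 0, 0]}
    - {"travel": [0.788, -0.643, 0], "rotation": [0, 0, 0]}
    - {"travel": [0.788, -0.643, 0], "rotation": [0, 0, 0]}
    - {"travel": [0.788, -0.643, 0], "rotation": [0, 0, 0]}

```text
t: 0.52
position: [0.2874, -0.4322, 0.2496]
tcp_rot: [0.991, 0.137, -0.0, -0.001]
contact_force: [1.2, -0.4, 0.3]
finger_gap: 1.001
gripper_force: 0.0
```

Emit:
move_arm:
  steps:
    - {"travel": [0.788, -0.643, 0], "rotation": [0, 0, 0]}
    - {"travel": [0.788, -0.643, 0], "rotation": [0, 0, 0]}
    - {"travel": [0.788, -0.643, 0], "rotation": [0, 0, 0]}
    - {"travel": [0.788, -0.643, 0], "rotation": [0, 0, 0]}
    - {"travel": [0.788, -0.643, 0], "rotation": [0, 0, 0]}

```text
t: 0.93
position: [0.4041, -0.2656, 0.25]
tcp_rot: [0.99, 0.138, -0.0, -0.0]
contact_force: [-0.0, -0.4, 0.1]
finger_gap: 1.001
gripper_force: 0.0
```

Emit:
move_arm:
  steps:
    - {"travel": [0.6, -0.5, -0.2], "rotation": [0, 0, 0]}
    - {"travel": [0.6, -0.5, -0.2], "rotation": [0, 0, 0]}
    - {"travel": [0.6, -0.5, -0.2], "rotation": [0, 0, 0]}
    - {"travel": [0.6, -0.5, -0.2], "rotation": [0, 0, 0]}
    - {"travel": [0.6, -0.5, -0.2], "rotation": [0, 0, 0]}

```text
t: 1.35
position: [0.4955, -0.1346, 0.2924]
tcp_rot: [0.99, 0.14, 0.003, -0.0]
contact_force: [-0.2, -0.2, 0.6]
finger_gap: 1.0
gripper_force: 0.0
```

Run:
```python
from h import *
s=sensors.state();print(s["t"],s["position"],s["tcp_rot"],s["dq"].round(3))
np.save("w1.npy",s,allow_pickle=True)
cv2.imwrite("pics/w1.png",cams.read_camera("wrist")[:,:,::-1])
```

```text
1.35 [ 0.49547116 -0.13455184  0.29235466] [ 9.90096296e-01  1.40358646e-01  2.92861019e-03 -4.44330347e-04] [-0.08  -0.003  0.049 -0.092 -0.002 -0.077]
```

View pics/w1.png

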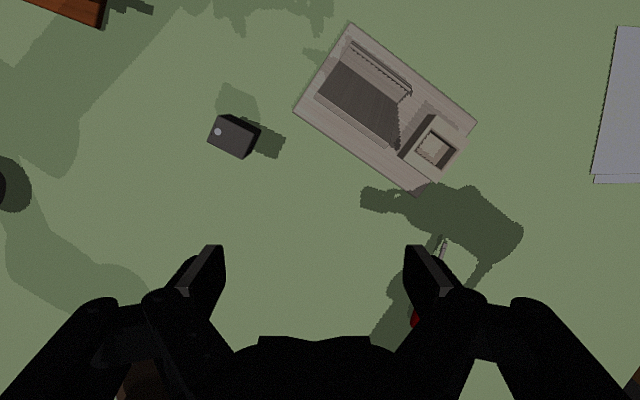

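The wrist view shows the pack's top face at about (207-258, 114-158), the stand from (293,108) to (477,122), and the socket hole at (435,148). Its short side is roughly 70° from the jaw line, so I'll turn the gripper and take a second view.

Emit:
move_arm:
  steps:
    - {"travel": [0.135, -0.25, 0.06], "rotation": [0, 0, -0.78]}
    - {"travel": [0.135, -0.25, 0.06], "rotation": [0, 0, -0.78]}
    - {"travel": [0.135, -0.25, 0.06], "rotation": [0, 0, -0.78]}
    - {"travel": [0.135, -0.25, 0.06], "rotation": [0, 0, -0.78]}
    - {"travel": [0.135, -0.25, 0.06], "rotation": [0, 0, -0.78]}

```text
t: 1.82
position: [0.5027, -0.0844, 0.277]
tcp_rot: [0.902, 0.432, -0.001, -0.001]
contact_force: [-0.7, 0.5, -0.5]
finger_gap: 1.001
gripper_force: 0.0
```

Emit:
move_arm:
  steps:
    - {"travel": [0, 0, 0], "rotation": [0, 0, -0.75]}
    - {"travel": [0, 0, 0], "rotation": [0, 0, -0.75]}
    - {"travel": [0, 0, 0], "rotation": [0, 0, -0.75]}
    - {"travel": [0, 0, 0], "rotation": [0, 0, -0.75]}
    - {"travel": [0, 0, 0], "rotation": [0, 0, -0.75]}

```text
t: 2.23
position: [0.5027, -0.085, 0.2772]
tcp_rot: [0.738, 0.675, -0.001, -0.001]
contact_force: [0.6, 0.6, 0.1]
finger_gap: 1.001
gripper_force: 0.0
```

Emit:
move_arm:
  steps:
    - {"travel": [0, 0, 0], "rotation": [0, 0, 0]}
    - {"travel": [0, 0, 0], "rotation": [0, 0, 0]}
    - {"travel": [0, 0, 0], "rotation": [0, 0, 0]}

```text
t: 2.48
position: [0.5034, -0.0844, 0.2778]
tcp_rot: [0.74, 0.672, -0.0, -0.0]
contact_force: [0.4, -0.1, -0.5]
finger_gap: 1.0
gripper_force: 0.0
```

Run:
```python
from h import *
s=sensors.state();print(s["t"],s["position"],s["tcp_rot"],s["dq"].round(3),s["joint_pos"].round(2))
np.save("w2.npy",s,allow_pickle=True)
cv2.imwrite("pics/w2.png",cams.read_camera("wrist")[:,:,::-1])
a=cv2.imread("pics/w1.png");b=cv2.imread("pics/w2.png")
c1=cv2.resize(a[90:190,190:290],None,fx=4,fy=4,interpolation=cv2.INTER_CUBIC)   # pack w1 400x400
c2=cv2.resize(b,None,fx=.625,fy=.625)  
c3=cv2.resize(a[15:205,285:485],(400,380),interpolation=cv2.INTER_CUBIC)
out=np.zeros((600,800,3),np.uint8);out[:400,:400]=c1;out[:250,400:800]=c2;out[220:600,400:]=c3
cv2.imwrite("pics/c1.png",out)
```

```text
2.4833 [ 0.50342397 -0.08437659  0.27776598] [ 7.40308630e-01  6.72266935e-01 -4.03157627e-04 -3.71308409e-04] [ 0.008  0.    -0.005  0.003 -0.001 -0.007] [-0.25  0.06  1.87 -0.    1.21 -0.15]
```

View pics/c1.png

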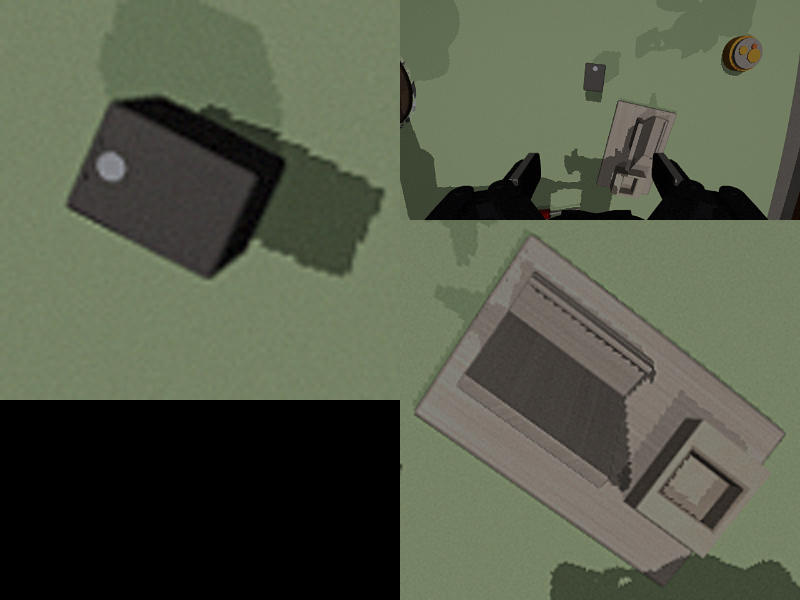

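The crops show the pack's top corners at (115,101), (257,177), (209,277) and (67,206). The base corners are at (531,236), (785,433), (662,586) and (415,411), and the mouth corners at (693,449), (749,489), (714,532) and (657,490). In w2 the pack sits near full-image pixel (312,123).

Run:
```python
from h import *
np.set_printoptions(precision=4,suppress=True)
s1=np.load("w1.npy",allow_pickle=True).item();s2=np.load("w2.npy",allow_pickle=True).item()
c1=cam("wrist",s1);c2=cam("wrist",s2)
b=cv2.imread("pics/w2.png")[85:175,270:360].astype(int)
print("bgr",b[35,38:48:4])
# top face: grey, not green
m=((b[:,:,1]-b[:,:,2]<8)&(b.max(2)>35)).astype(np.uint8);m=cv2.morphologyEx(m,cv2.MORPH_OPEN,np.ones((3,3)))
n,l,st,ce=cv2.connectedComponentsWithStats(m);i=1+st[1:,4].argmax();ys,xs=np.where(l==i)
r=cv2.minAreaRect(np.c_[xs,ys].astype(np.float32));print(st[i],r);bx=cv2.boxPoints(r)+[270,85];print(bx)
p1=(np.array([(115,101),(257,177),(209,277),(67,206)])+.5)/4-.5+[190,90]
def rect(p,hx,hy,z):
    c,s=np.cos(p[2]),np.sin(p[2])
    return np.array([[p[0]+c*x-s*y,p[1]+s*x+c*y,z] for x,y in[(-hx,-hy),(-hx,hy),(hx,hy),(hx,-hy)]])
def match(P,q):return min((np.roll(P,k,0)-q for k in range(4)),key=lambda d:np.abs(d).sum()) 
for name,obs in(("w1",[(c1,p1[::-1])]),("w2",[(c2,bx)]),("both",[(c1,p1[::-1]),(c2,bx)])):
    def f(p):
        o=[]
        for c,q in obs:
            P=proj(c,rect(p,.017,.023,p[3]))
            sg=lambda a:np.sign(np.cross(a[1]-a[0],a[2]-a[1]))
            if sg(P)!=sg(q):q=q[::-1]
            o.append(match(P,q).ravel())
        return np.concatenate(o)
    R=least_squares(f,[.508,-.026,-.07,.072]);print(name,R.x,np.degrees(R.x[2]),"rms",np.sqrt((R.fun**2).mean()))
# stand
g=lambda a:(np.array(a)+.5-[400,220])/2-.5+[285,15]
base=g([(662,586),(415,411),(531,236),(785,433)])   # (-x,-y),(-x,+y),(+x,+y),(+x,-y)
blk=g([(626,500),(706,556),(767,468)]);mouth=g([(657,490),(693,449),(749,489),(714,532)])
L=np.array([[-65,-105,12],[-65,105,12],[65,105,12],[65,-105,12],[-33,-42,42],[-33,-98,42],[33,-98,42],
 [-17.5,-46.5,42],[17.5,-46.5,42],[17.5,-93.5,42],[-17.5,-93.5,42]])/1000
q=np.r_[base,blk,mouth]
def fs(p):return (proj(c1,np.c_[Ro.from_euler("z",p[2]).apply(L)[:,:2]+p[:2],L[:,2]+p[3]])-q).ravel()
R=least_squares(fs,[.58,-.21,-.3,0],loss="soft_l1");print("stand",R.x,np.degrees(R.x[2]));print(fs(R.x).reshape(-1,2))
```

```text
bgr [[58 60 63]
 [57 58 61]
 [53 55 56]]
[  23   16   35   46 1385] ((40.168853759765625, 38.558162689208984), (31.706438064575195, 44.744197845458984), 4.969740867614746)
[[292.4371 144.4728]
 [296.3133  99.8968]
 [327.9006 102.6435]
 [324.0244 147.2195]]
w1 [ 0.5024 -0.0307 -0.2129  0.0557] -12.197070767481547 rms 0.1725457822941487
w2 [ 0.5048 -0.0329 -0.185   0.0731] -10.599881919529365 rms 0.3208931044284252
both [ 0.5045 -0.0333 -0.1974  0.067 ] -11.311842502790652 rms 0.6026499202055995
stand [ 0.5784 -0.2106 -0.3158 -0.0061] -18.096023985165214
[[ 0.9572  0.1865]
 [ 0.2561  1.1208]
 [ 0.6068 -0.983 ]
 [ 0.4261 -0.2627]
 [ 4.4737  3.3297]
 [-2.143  -0.4264]
 [ 0.8649  1.53  ]
 [-0.5969  0.2639]
 [-0.9016 -2.4991]
 [-0.7621 -0.8901]
 [-1.0326 -0.0071]]<stdin>:21: DeprecationWarning: Arrays of 2-dimensional vectors are deprecated. Use arrays of 3-dimensional vectors instead. (deprecated in NumPy 2.0)
```

Run:
```python
from h import *
plan([.5048,-.033,.05],Ro.from_euler("z",79.0,degrees=True)*Ro.from_quat([1,0,0,0]))
```

```text
travel [ 0.2555 -0.0175  1.1396] rot [-1.000e-03  1.000e-04  1.226e-01]
```

Emit:
move_arm:
  steps:
    - {"travel": [0.2555, -0.0175, 0.3], "rotation": [0, 0, 0.123]}
    - {"travel": [0.2555, -0.0175, 0.3], "rotation": [0, 0, 0.123]}
    - {"travel": [0.2555, -0.0175, 0.5], "rotation": [0, 0, 0.123]}
    - {"travel": [0.2555, -0.0175, 0.7], "rotation": [0, 0, 0.123]}
    - {"travel": [0.2555, -0.0175, 0.7], "rotation": [0, 0, 0.123]}

```text
t: 2.95
position: [0.4982, -0.0312, 0.1305]
tcp_rot: [0.771, 0.637, -0.006, -0.006]
contact_force: [-2.0, -0.6, -1.3]
finger_gap: 0.997
gripper_force: 0.0
```

Emit:
move_arm:
  steps:
    - {"travel": [0, 0, 0.1], "rotation": [0, 0, 0]}
    - {"travel": [0, 0, 0.2], "rotation": [0, 0, 0]}
    - {"travel": [0, 0, 0.3], "rotation": [0, 0, 0]}
    - {"travel": [0, 0, 0.44], "rotation": [0, 0, 0]}
    - {"travel": [0, 0, 0.44], "rotation": [0, 0, 0]}

```text
t: 3.37
position: [0.5025, -0.0325, 0.0478]
tcp_rot: [0.771, 0.636, -0.002, -0.003]
contact_force: [-2.0, 1.6, 0.3]
finger_gap: 0.997
gripper_force: 0.0
```

Emit:
move_arm:
  hand: 1
  steps:
    - {"travel": [0, 0, 0], "rotation": [0, 0, 0]}
    - {"travel": [0, 0, 0], "rotation": [0, 0, 0]}
    - {"travel": [0, 0, 0], "rotation": [0, 0, 0]}
    - {"travel": [0, 0, 0], "rotation": [0, 0, 0]}
    - {"travel": [0, 0, 0], "rotation": [0, 0, 0]}

```text
t: 3.78
position: [0.5067, -0.0327, 0.0522]
tcp_rot: [0.771, 0.637, 0.001, 0.001]
contact_force: [-0.8, 0.5, 5.3]
finger_gap: 0.396
gripper_force: 60.1
```

Emit:
move_arm:
  steps:
    - {"travel": [0, 0, 0], "rotation": [0, 0, 0]}
    - {"travel": [0, 0, 0], "rotation": [0, 0, 0]}
    - {"travel": [0, 0, 0], "rotation": [0, 0, 0]}
    - {"travel": [0, 0, 0], "rotation": [0, 0, 0]}
    - {"travel": [0, 0, 0], "rotation": [0, 0, 0]}

```text
t: 4.2
position: [0.5067, -0.0327, 0.0522]
tcp_rot: [0.771, 0.637, 0.001, 0.001]
contact_force: [-0.3, 1.0, 7.2]
finger_gap: 0.391
gripper_force: 60.1
```

Emit:
move_arm:
  steps:
    - {"travel": [0, 0, -0.1], "rotation": [0, 0, 0]}
    - {"travel": [0, 0, -0.3], "rotation": [0, 0, 0]}
    - {"travel": [0, 0, -0.5], "rotation": [0, 0, 0]}
    - {"travel": [0, 0, -0.7], "rotation": [0, 0, 0]}
    - {"travel": [0, 0, -0.7], "rotation": [0, 0, 0]}

```text
t: 4.62
position: [0.5115, -0.0334, 0.1994]
tcp_rot: [0.771, 0.637, 0.006, 0.007]
contact_force: [2.8, -0.5, -0.1]
finger_gap: 0.391
gripper_force: 60.1
```

Emit:
move_arm:
  steps:
    - {"travel": [-0.15, 0.01, 0], "rotation": [0, 0, 0.157]}
    - {"travel": [-0.3, 0.02, 0], "rotation": [0, 0, 0.157]}
    - {"travel": [-0.45, 0.03, 0], "rotation": [0, 0, 0.157]}
    - {"travel": [-0.6, 0.04, 0], "rotation": [0, 0, 0.157]}
    - {"travel": [-0.7, 0.05, 0], "rotation": [0, 0, 0.157]}

```text
t: 5.03
position: [0.4879, -0.174, 0.1901]
tcp_rot: [0.809, 0.588, -0.0, 0.0]
contact_force: [0.4, 0.1, -1.9]
finger_gap: 0.393
gripper_force: 60.1
```

Emit:
move_arm:
  steps:
    - {"travel": [-0.15, 0.1, 0], "rotation": [0, 0, 0]}
    - {"travel": [-0.3, 0.13, 0], "rotation": [0, 0, 0]}
    - {"travel": [-0.45, 0.13, 0], "rotation": [0, 0, 0]}
    - {"travel": [-0.6, 0.13, 0], "rotation": [0, 0, 0]}
    - {"travel": [-0.65, 0.13, 0], "rotation": [0, 0, 0]}

```text
t: 5.45
position: [0.472, -0.307, 0.19]
tcp_rot: [0.809, 0.587, -0.001, 0.001]
contact_force: [0.9, 0.8, -2.6]
finger_gap: 0.391
gripper_force: 60.2
```

Emit:
move_arm:
  steps:
    - {"travel": [0, 0, 0], "rotation": [0, 0, 0]}
    - {"travel": [0, 0, 0], "rotation": [0, 0, 0]}
    - {"travel": [0, 0, 0], "rotation": [0, 0, 0]}
    - {"travel": [0, 0, 0], "rotation": [0, 0, 0]}

```text
t: 5.78
position: [0.4736, -0.302, 0.1901]
tcp_rot: [0.808, 0.589, 0.0, -0.0]
contact_force: [-1.0, -0.8, -1.8]
finger_gap: 0.39
gripper_force: 60.2
```

Run:
```python
from h import *
s=sensors.state();print(s["t"],s["position"],s["tcp_rot"],s["dq"].round(3),s["contact_force"])
np.save("w3.npy",s,allow_pickle=True)
a=cams.read_camera("wrist")[:,:,::-1];cv2.imwrite("pics/w3.png",a)
d=cams.read_camera("side")[:,:,::-1];cv2.imwrite("pics/d3.png",d)
out=np.zeros((600,800,3),np.uint8);out[:400,:640]=a;out[400:,:320]=cv2.resize(d,(320,200))
cv2.imwrite("pics/c3.png",out)
```

```text
5.7833 [ 0.47359035 -0.30202743  0.19005249] [ 8.08310107e-01  5.88756785e-01  1.31929676e-04 -4.48774771e-04] [ 0.002 -0.004 -0.003 -0.005 -0.003 -0.001] [-1.02893198 -0.79985939 -1.77229238]
```

View pics/c3.png

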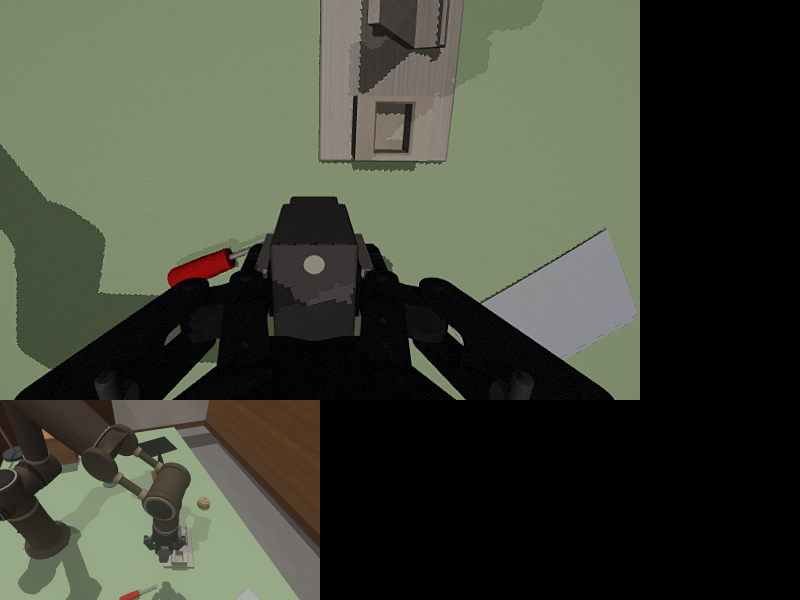

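The wrist view shows the mouth at about (375-413, 101-154), the base's lower edge at row 160, the pack's top front edge at row 245 over columns 272-357, and the plug foot at row 197 over columns 288-342. I'll zoom in for exact corners.

Run:
```python
import cv2,numpy as np
a=cv2.imread("pics/w3.png");out=np.zeros((600,800,3),np.uint8)
out[:340,:600]=cv2.resize(a[85:170,312:462],None,fx=4,fy=4,interpolation=cv2.INTER_CUBIC)
b=cv2.resize(a[188:252,260:370],None,fx=4,fy=4,interpolation=cv2.INTER_CUBIC)
out[340:596,:440]=np.clip(b.astype(float)*2.5,0,255)
cv2.imwrite("pics/c4.png",out)
```

```text
(no output)
```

View pics/c4.png

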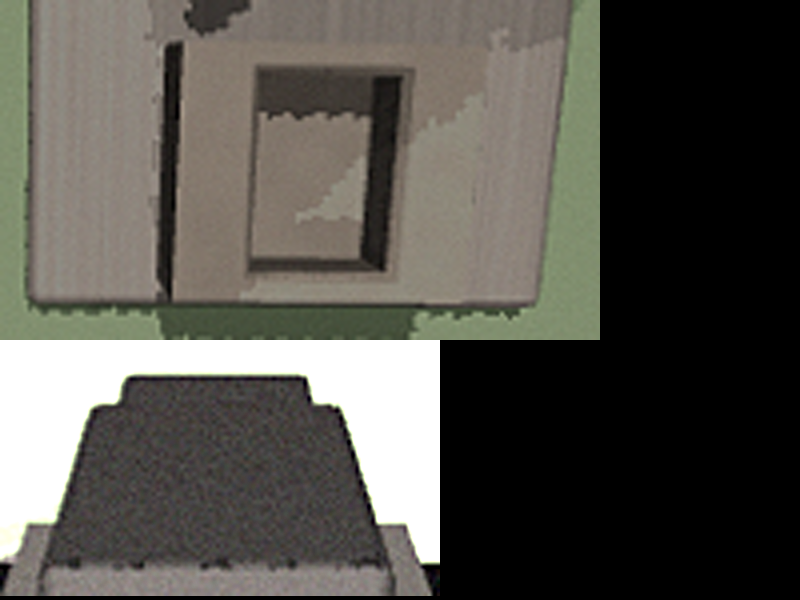

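In the zoom, the mouth's chamfer corners are at (254,66), (414,68), (396,278) and (247,275). The block's left edge runs from (183,41) to (172,301). The pack's foot edge is at (125-305, 377), the shoulder at (93-341, 407) and the top edge at (46-392, 565), so the pack is square in the jaws.

```bash
cat > fit3.py <<'E'
from h import *
np.set_printoptions(precision=4,suppress=True)
s3=np.load("w3.npy",allow_pickle=True).item();c3=cam("wrist",s3);s1=np.load("w1.npy",allow_pickle=True).item();c1=cam("wrist",s1)
g=lambda a,o,c0=(0,0):(np.array(a,float)-c0+.5)/4-.5+o
q=g([(254,66),(414,68),(396,278),(247,275),(172,301),(183,41),(30,302),(537,304)],(312,85))
L=np.array([[-17.5,-46.5,42],[17.5,-46.5,42],[17.5,-93.5,42],[-17.5,-93.5,42],[-33,-98,42],[-33,-42,42],[-65,-105,12],[65,-105,12]])/1000
W=lambda p,L:np.c_[Ro.from_euler("z",p[2]).apply(L)[:,:2]+p[:2],L[:,2]+p[3]]
for fz in(0,1):
    fs=lambda p:(proj(c3,W(np.r_[p[:3],p[3]*fz],L))-q).ravel()
    R=least_squares(fs,[.578,-.21,-.31,0],loss="soft_l1");p=R.x;print("stand",p,np.degrees(p[2]),"sock",W(np.r_[p[:3],p[3]*fz],np.array([[0,-.07,.042]])))
    print(fs(p).reshape(-1,2).round(1).tolist())
# two-view height of mouth centre
g1=lambda a:(np.array(a)+.5-[400,220])/2-.5+[285,15]
m1=g1([(657,490),(693,449),(749,489),(714,532)])
for a,b in zip(m1,[q[0],q[1],q[2],q[3]]):print("tri",tri([(c1,a),(c3,b)]))
# pack in tool frame
qp=g([(125,377),(305,377),(93,407),(341,407),(46,565),(392,565)],(260,188),(0,340))
P=np.array([[20,-14,0],[20,14,0],[23,-17,-22],[23,17,-22],[23,-17,-72],[23,17,-72]])/1000
T=Ro.from_quat(s3["tcp_rot"])
for fr in((1,1,1),(0,1,0)):
    fp=lambda p:(proj(c3,T.apply(Ro.from_rotvec(p[3:]*fr).apply(P)+p[:3])+s3["position"])-qp).ravel()
    R=least_squares(fp,[0,0,.05,0,0,0.]);print("pack in tool",R.x*1000,fp(R.x).reshape(-1,2).round(1).tolist())
E
python3 fit3.py
```

```text
stand [ 0.5779 -0.2075 -0.3124  0.    ] -17.8965562126867 sock [[ 0.5564 -0.2741  0.042 ]]
[[-0.1, -0.9], [0.2, -1.0], [0.2, 0.5], [-1.1, 1.1], [0.2, -0.5], [-0.2, -0.3], [-0.3, 0.8], [1.3, 0.8]]
stand [ 0.5788 -0.2082 -0.3138 -0.0043] -17.97699449322734 sock [[ 0.5572 -0.2747  0.0377]]
[[-0.0, -0.5], [-0.3, -0.5], [-0.3, 0.2], [-1.1, 0.7], [0.5, -1.0], [0.2, 0.3], [0.4, 0.3], [0.3, 0.4]]
tri [ 0.5476 -0.2476  0.0408]
tri [ 0.5777 -0.2572  0.049 ]
tri [ 0.565  -0.3006  0.0462]
tri [ 0.5336 -0.2899  0.0461]
pack in tool [-3.5462  0.1121 56.9405  5.6468 -2.1784  2.1631] [[0.1, 0.4], [0.2, 0.4], [-0.1, -0.5], [-0.2, -0.5], [0.1, 0.1], [-0.0, 0.1]]
pack in tool [-3.5469  0.3944 56.9425 86.6098 -2.1772  0.    ] [[0.5, 0.4], [0.6, 0.4], [0.1, -0.5], [-0.0, -0.5], [-0.3, 0.1], [-0.4, 0.1]]
```

```bash
cat > fit4.py <<'E'
import io,contextlib
with contextlib.redirect_stdout(io.StringIO()):
    from fit3 import *
s2=np.load("w2.npy",allow_pickle=True).item()
base=g1([(662,586),(415,411),(531,236),(785,433)]);Lb=np.array([[-65,-105,12],[-65,105,12],[65,105,12],[65,-105,12]])/1000
q1=np.r_[base,m1];L1=np.r_[Lb,L[[0,1,2,3]]][[0,1,2,3,4,5,6,7]]
pk1=(np.array([(67,206),(115,101),(257,177),(209,277)])+.5)/4-.5+[190,90]
pk2=np.array([[292.44,144.47],[296.31,99.9],[327.9,102.64],[324.02,147.2]])
Pt=np.array([[-17,-23,72],[-17,23,72],[17,23,72],[17,-23,72]])/1000
G=np.array([.5067,-.0327,.0522]);xd=np.array([np.cos(np.radians(79)),np.sin(np.radians(79))])
def shift(c,d): K,k,R,t=c;return K,k,R,t  # replaced below
def camd(s,d):
    s=dict(s);s["position"]=s["position"]+Ro.from_quat(s["tcp_rot"]).apply(d[:3]);return cam("wrist",s)
def res(p):
    d,st,pk,hx,pit=p[:3],np.r_[p[3:6],0],np.r_[p[6:9],0],p[9],p[10]
    a,b,c=camd(s1,d),camd(s2,d),camd(s3,d)
    hand=T.apply(Ro.from_rotvec([0,pit,0]).apply(P)+[hx,0,.0522])+s3["position"]
    r=[proj(c,W(st,L))-q,proj(a,W(st,L1))-q1,proj(a,W(pk,Pt))-pk1,proj(b,W(pk,Pt))-pk2,(proj(c,hand)-qp)]
    return np.r_[np.concatenate([x.ravel() for x in r]),((pk[:2]-G[:2])@xd-hx)/.0015,d/.002]
R=least_squares(res,[0,0,0,.578,-.208,-.31,.505,-.033,-.19,0,0],loss="soft_l1")
p=R.x
if __name__=="__main__":
    print("d",p[:3]*1000,"stand",p[3:6],np.degrees(p[5]),"pack",p[6:9],"hx",p[9]*1000,"pitch",p[10])
    r=res(p)[:-4].reshape(-1,2).round(1);print(r.tolist())
    so=W(np.r_[p[3:6],0],np.array([[0,-.07,.042]]))[0];print("socket",so)
E
python3 fit4.py
```

```text
d [-0.7557 -0.4995 -3.5604] stand [ 0.578  -0.209  -0.3172] -18.172133957887585 pack [ 0.5039 -0.034  -0.2136] hx -3.881306104316893 pitch -0.003979621603960202
[[-0.1, -0.2], [-0.3, -0.1], [-0.4, 0.7], [-1.3, 1.1], [0.3, -0.6], [0.2, 0.5], [0.1, 0.5], [0.2, 1.1], [0.8, 0.3], [-0.6, 0.5], [0.2, -2.2], [0.8, -0.6], [-0.7, 0.0], [-0.9, -2.9], [-0.6, -1.1], [-1.0, -0.1], [36.5, 18.8], [-11.8, 26.2], [-35.4, -19.8], [13.7, -25.2], [-0.3, -0.8], [0.2, 0.2], [0.7, 1.4], [-0.9, 0.1], [0.5, 0.3], [0.9, 0.3], [0.1, -0.7], [0.4, -0.6], [-0.5, 0.1], [0.3, 0.1]]
socket [ 0.5561 -0.2755  0.042 ]
```

```bash
sed -i 's/\[(67,206),(115,101),(257,177),(209,277)\]/[(209,277),(67,206),(115,101),(257,177)]/' fit4.py
cat >> fit4.py <<'E'
    # TCP target: pack axis over socket
    for dz in(.010,0):
        Rt=Ro.from_euler("z",p[5]+np.pi/2)*Ro.from_quat([1,0,0,0]);t=so-Rt.apply([p[9],0,.0522]);t[2]=.042+.0522+dz
        print(t);plan(t,Rt)
E
python3 fit4.py
```

```text
d [-0.551  -0.4617 -3.1248] stand [ 0.5781 -0.2088 -0.3178] -18.206057748355565 pack [ 0.504  -0.0336 -0.1978] hx -3.559700906290995 pitch -0.0051306678540651175
[[0.0, -0.2], [-0.1, -0.1], [-0.4, 0.8], [-1.3, 1.1], [0.3, -0.6], [0.2, 0.4], [0.0, 0.5], [0.3, 1.2], [0.7, 0.4], [-0.8, 0.5], [0.1, -2.3], [0.8, -0.5], [-0.8, 0.1], [-0.9, -2.8], [-0.6, -0.9], [-1.1, 0.1], [0.9, 0.9], [-0.2, 0.4], [-0.7, -0.6], [1.1, -0.6], [-0.0, -0.7], [-0.2, 0.2], [0.4, 0.9], [-0.5, -0.3], [0.4, 0.3], [0.9, 0.3], [-0.1, -0.7], [0.4, -0.6], [-0.8, 0.1], [0.4, 0.1]]
socket [ 0.5562 -0.2753  0.042 ]
[ 0.5573 -0.2719  0.1042]
travel [0.272  0.3516 0.43  ] rot [-0.0003 -0.0005  0.0079]
[ 0.5573 -0.2719  0.0942]
travel [0.272  0.3516 0.48  ] rot [-0.0003 -0.0005  0.0079]
```

Emit:
move_arm:
  steps:
    - {"travel": [0.15, 0.2, 0.1], "rotation": [0, 0, 0.008]}
    - {"travel": [0.272, 0.352, 0.2], "rotation": [0, 0, 0.008]}
    - {"travel": [0.272, 0.352, 0.36], "rotation": [0, 0, 0.008]}
    - {"travel": [0.272, 0.352, 0.42], "rotation": [0, 0, 0.008]}
    - {"travel": [0.272, 0.352, 0.42], "rotation": [0, 0, 0.008]}

```text
t: 6.3
position: [0.5542, -0.2701, 0.1013]
tcp_rot: [0.81, 0.587, -0.002, -0.005]
contact_force: [-1.4, 1.1, -2.2]
finger_gap: 0.393
gripper_force: 60.4
```

Emit:
move_arm:
  steps:
    - {"travel": [0, 0, 0], "rotation": [0, 0, 0]}
    - {"travel": [0, 0, 0], "rotation": [0, 0, 0]}
    - {"travel": [0, 0, 0], "rotation": [0, 0, 0]}
    - {"travel": [0, 0, 0], "rotation": [0, 0, 0]}

```text
t: 6.63
position: [0.5578, -0.2747, 0.1086]
tcp_rot: [0.811, 0.585, 0.001, 0.002]
contact_force: [0.9, -0.1, -0.7]
finger_gap: 0.394
gripper_force: 60.4
```

Emit:
move_arm:
  steps:
    - {"travel": [0, 0, 0.02], "rotation": [0, 0, 0]}
    - {"travel": [0, 0, 0.04], "rotation": [0, 0, 0]}
    - {"travel": [0, 0, 0.06], "rotation": [0, 0, 0]}
    - {"travel": [0, 0, 0.07], "rotation": [0, 0, 0]}
    - {"travel": [0, 0, 0.08], "rotation": [0, 0, 0]}

```text
t: 7.05
position: [0.5567, -0.2734, 0.0896]
tcp_rot: [0.811, 0.586, -0.0, -0.0]
contact_force: [-0.3, -0.4, -1.4]
finger_gap: 0.391
gripper_force: 60.4
```

Emit:
move_arm:
  steps:
    - {"travel": [0, 0, 0.01], "rotation": [0, 0, 0]}
    - {"travel": [0, 0, 0.02], "rotation": [0, 0, 0]}
    - {"travel": [0, 0, 0.02], "rotation": [0, 0, 0]}
    - {"travel": [0, 0, 0.02], "rotation": [0, 0, 0]}

```text
t: 7.38
position: [0.557, -0.2734, 0.0861]
tcp_rot: [0.811, 0.586, -0.0, -0.0]
contact_force: [0.1, 0.6, -1.8]
finger_gap: 0.389
gripper_force: 60.4
```

Emit:
move_arm:
  steps:
    - {"travel": [0, 0, 0.01], "rotation": [0, 0, 0]}
    - {"travel": [0, 0, 0.02], "rotation": [0, 0, 0]}
    - {"travel": [0, 0, 0.03], "rotation": [0, 0, 0]}
    - {"travel": [0, 0, 0.03], "rotation": [0, 0, 0]}

```text
t: 7.72
position: [0.5567, -0.2733, 0.0797]
tcp_rot: [0.811, 0.586, -0.0, -0.0]
contact_force: [0.4, -0.3, -1.9]
finger_gap: 0.389
gripper_force: 60.4
```

Emit:
move_arm:
  steps:
    - {"travel": [0, 0, 0.01], "rotation": [0, 0, 0]}
    - {"travel": [0, 0, 0.02], "rotation": [0, 0, 0]}
    - {"travel": [0, 0, 0.03], "rotation": [0, 0, 0]}
    - {"travel": [0, 0, 0.03], "rotation": [0, 0, 0]}

```text
t: 8.05
position: [0.5567, -0.2733, 0.0737]
tcp_rot: [0.811, 0.586, -0.0, -0.0]
contact_force: [-0.3, 0.7, -1.6]
finger_gap: 0.392
gripper_force: 60.4
```

Emit:
move_arm:
  steps:
    - {"travel": [0, 0, 0.005], "rotation": [0, 0, 0]}
    - {"travel": [0, 0, 0.01], "rotation": [0, 0, 0]}
    - {"travel": [0, 0, 0.012], "rotation": [0, 0, 0]}
    - {"travel": [0, 0, 0.012], "rotation": [0, 0, 0]}

```text
t: 8.38
position: [0.5572, -0.2735, 0.0723]
tcp_rot: [0.811, 0.586, 0.0, 0.0]
contact_force: [-0.6, 0.5, 1.2]
finger_gap: 0.391
gripper_force: 60.8
```

Emit:
move_arm:
  steps:
    - {"travel": [0, 0, 0.005], "rotation": [0, 0, 0]}
    - {"travel": [0, 0, 0.01], "rotation": [0, 0, 0]}
    - {"travel": [0, 0, 0.01], "rotation": [0, 0, 0]}

```text
t: 8.63
position: [0.5573, -0.2736, 0.0722]
tcp_rot: [0.811, 0.586, -0.0, -0.0]
contact_force: [-5.0, 2.6, 11.6]
finger_gap: 0.391
gripper_force: 62.0
```

Emit:
move_arm:
  hand: 0
  steps:
    - {"travel": [0, 0, 0], "rotation": [0, 0, 0]}
    - {"travel": [0, 0, 0], "rotation": [0, 0, 0]}
    - {"travel": [0, 0, 0], "rotation": [0, 0, 0]}
    - {"travel": [0, 0, 0], "rotation": [0, 0, 0]}
    - {"travel": [0, 0, 0], "rotation": [0, 0, 0]}

```text
t: 9.05
position: [0.557, -0.2735, 0.0695]
tcp_rot: [0.811, 0.586, -0.0, -0.0]
contact_force: [0.2, 0.6, -0.1]
finger_gap: 1.001
gripper_force: 0.0
```

Emit:
move_arm:
  steps:
    - {"travel": [0, 0, -0.1], "rotation": [0, 0, 0]}
    - {"travel": [0, 0, -0.3], "rotation": [0, 0, 0]}
    - {"travel": [0, 0, -0.5], "rotation": [0, 0, 0]}
    - {"travel": [0, 0, -0.7], "rotation": [0, 0, 0]}
    - {"travel": [0, 0, -0.9], "rotation": [0, 0, 0]}

```text
t: 9.47
position: [0.5567, -0.2733, 0.2512]
tcp_rot: [0.811, 0.586, -0.0, -0.0]
contact_force: [1.3, 1.0, -0.5]
finger_gap: 1.003
gripper_force: 0.0
```

Emit:
move_arm:
  steps:
    - {"travel": [0.15, -0.02, -0.3], "rotation": [0, 0, 0]}
    - {"travel": [0.3, -0.04, -0.3], "rotation": [0, 0, 0]}
    - {"travel": [0.45, -0.06, -0.3], "rotation": [0, 0, 0]}
    - {"travel": [0.6, -0.08, -0.3], "rotation": [0, 0, 0]}
    - {"travel": [0.75, -0.09, -0.3], "rotation": [0, 0, 0]}

```text
t: 9.88
position: [0.5874, -0.1241, 0.311]
tcp_rot: [0.811, 0.586, 0.001, 0.001]
contact_force: [-0.1, 0.1, -0.5]
finger_gap: 0.996
gripper_force: 0.0
```

Emit:
move_arm:
  steps:
    - {"travel": [0.15, -0.02, -0.1], "rotation": [0, 0, 0]}
    - {"travel": [0.3, -0.04, -0.1], "rotation": [0, 0, 0]}
    - {"travel": [0.45, -0.06, -0.1], "rotation": [0, 0, 0]}
    - {"travel": [0.6, -0.08, -0.1], "rotation": [0, 0, 0]}
    - {"travel": [0.75, -0.09, -0.1], "rotation": [0, 0, 0]}

```text
t: 10.3
position: [0.617, 0.0242, 0.3298]
tcp_rot: [0.811, 0.586, -0.0, -0.0]
contact_force: [0.2, -0.7, 0.1]
finger_gap: 0.997
gripper_force: 0.0
```

Emit:
move_arm:
  steps:
    - {"travel": [0.15, -0.02, 0], "rotation": [0, 0, -0.15]}
    - {"travel": [0.3, -0.04, 0], "rotation": [0, 0, -0.296]}
    - {"travel": [0.45, -0.06, 0], "rotation": [0, 0, -0.296]}
    - {"travel": [0.59, -0.07, 0], "rotation": [0, 0, -0.296]}
    - {"travel": [0.59, -0.07, 0], "rotation": [0, 0, -0.296]}

```text
t: 10.72
position: [0.6413, 0.1443, 0.3292]
tcp_rot: [0.736, 0.677, 0.001, -0.001]
contact_force: [0.2, -0.3, 0.3]
finger_gap: 0.996
gripper_force: 0.0
```

Emit:
move_arm:
  steps:
    - {"travel": [0, 0, 0], "rotation": [0, 0, 0]}
    - {"travel": [0, 0, 0], "rotation": [0, 0, 0]}
    - {"travel": [0, 0, 0], "rotation": [0, 0, 0]}
    - {"travel": [0, 0, 0], "rotation": [0, 0, 0]}

```text
t: 11.05
position: [0.6408, 0.1377, 0.3298]
tcp_rot: [0.738, 0.675, -0.0, 0.0]
contact_force: [0.4, -0.3, 0.4]
finger_gap: 1.002
gripper_force: 0.0
```

Run:
```python
from h import *
s=sensors.state();print(s["t"],s["position"],s["tcp_rot"],s["dq"].round(3))
np.save("w5.npy",s,allow_pickle=True)
a=cams.read_camera("wrist")[:,:,::-1];cv2.imwrite("pics/w5.png",a)
d=cams.read_camera("side")[:,:,::-1];cv2.imwrite("pics/d5.png",d)
out=np.zeros((600,800,3),np.uint8);out[:400,:640]=a
out[400:600,:320]=cv2.resize(d[270:340,320:432],(320,200),interpolation=cv2.INTER_CUBIC);out[400:,330:650]=cv2.resize(d,(320,200))
cv2.imwrite("pics/c5.png",out)
```

```text
11.05 [0.64083964 0.1377053  0.32982552] [ 7.37752725e-01  6.75071008e-01 -2.22001392e-04  4.56144052e-05] [-0.001 -0.002 -0.002  0.003 -0.001  0.001]
```

View pics/c5.png

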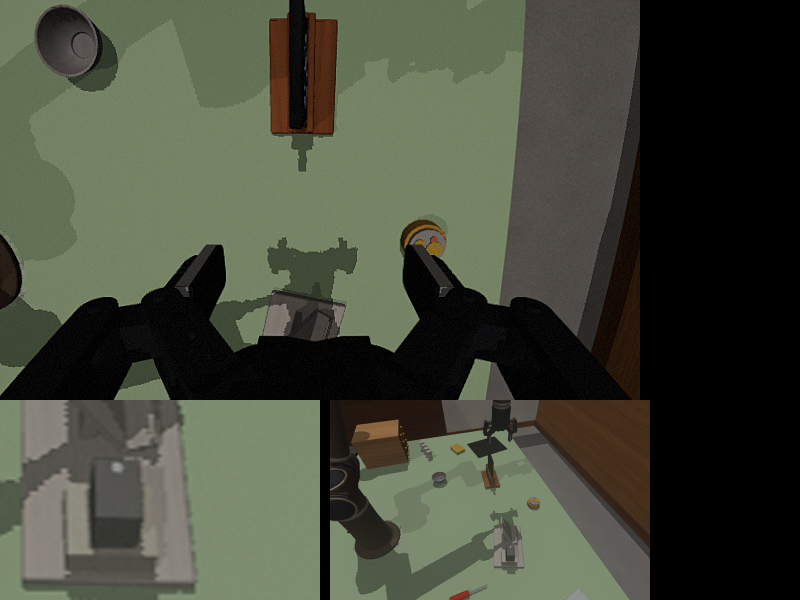

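The side crop shows the pack seated in the block. In the wrist view the rack spans (270-337, 18-133), with the tablet's dark top edge at about columns 288-306 down to row 128. I'll move over it for a full view.

Emit:
move_arm:
  steps:
    - {"travel": [0.15, -0.05, 0], "rotation": [0, 0, 0]}
    - {"travel": [0.3, -0.05, 0], "rotation": [0, 0, 0]}
    - {"travel": [0.4, -0.05, 0], "rotation": [0, 0, 0]}
    - {"travel": [0.4, -0.05, 0], "rotation": [0, 0, 0]}
    - {"travel": [0.4, -0.05, 0], "rotation": [0, 0, 0]}

```text
t: 11.57
position: [0.6378, 0.2198, 0.3298]
tcp_rot: [0.737, 0.676, -0.0, 0.0]
contact_force: [0.5, 0.1, -0.3]
finger_gap: 1.0
gripper_force: 0.0
```

Emit:
move_arm:
  steps:
    - {"travel": [0, 0, 0], "rotation": [0, 0, 0]}
    - {"travel": [0, 0, 0], "rotation": [0, 0, 0]}
    - {"travel": [0, 0, 0], "rotation": [0, 0, 0]}

```text
t: 11.82
position: [0.6381, 0.2183, 0.33]
tcp_rot: [0.738, 0.675, -0.0, 0.0]
contact_force: [-0.3, -0.7, 0.5]
finger_gap: 0.999
gripper_force: 0.0
```

Run:
```python
from h import *
s=sensors.state();print(s["t"],s["position"],s["tcp_rot"],s["dq"].round(3))
np.save("w6.npy",s,allow_pickle=True)
b=cams.read_camera("wrist")[:,:,::-1].copy();cv2.imwrite("pics/w6.png",b)
a=cv2.imread("pics/w5.png")
out=np.zeros((600,800,3),np.uint8)
z=lambda i,k:np.clip(1.8*cv2.resize(i,None,fx=k,fy=k,interpolation=cv2.INTER_CUBIC).astype(float),0,255)
out[:600,:300]=z(a[0:150,265:340],4)
out[:600,310:790]=z(b[20:220,240:400],3)
cv2.imwrite("pics/c6.png",out)
```

```text
11.8167 [0.63807096 0.21825499 0.32995653] [ 7.37751169e-01  6.75072722e-01 -1.26468112e-04  1.25929139e-04] [ 0.001 -0.001  0.     0.003  0.001  0.   ]
```

View pics/c6.png

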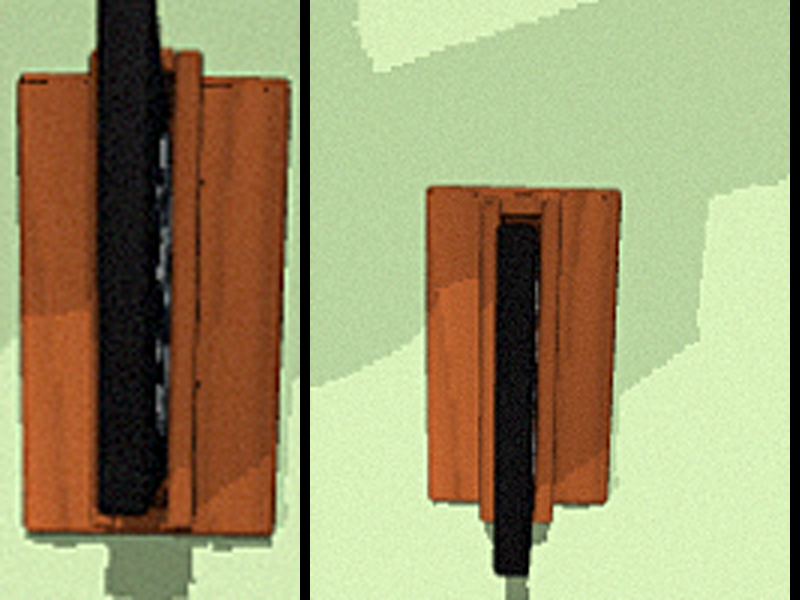

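The zoom shows the tablet's top edge in w6 running from (497-538, 223) to (494-528, 576). In w5 the near end's corners are (99,513) and (148,514). The rack base corners in w6 are (430,187), (619,190), (605,503) and (430,501).

Run:
```python
from h import *
np.set_printoptions(precision=4,suppress=True)
L=lambda n:np.load(n,allow_pickle=True).item()
d=np.array([-.0005,-.0005,-.003])
def C(s):
    s=dict(s);s["position"]=s["position"]+Ro.from_quat(s["tcp_rot"]).apply(d);return cam("wrist",s)
c5,c6=C(L("w5.npy")),C(L("w6.npy"))
f5=lambda a:(np.array(a)+.5)/4-.5+[265,0]
f6=lambda a:(np.array(a)+.5-[310,0])/3-.5+[240,20]
A=[tri([(c5,f5(a)),(c6,f6(b))]) for a,b in(((99,513),(494,576)),((148,514),(528,576)))];print("near end",A)
q=[onz(c6,f6(u),.174) for u in((494,576),(528,576),(538,223),(497,223))];print(np.array(q))
q=np.array(q);a,b=(q[0]+q[1])/2,(q[2]+q[3])/2;v=b-a;print("top centre",(a+b)/2,"len",np.linalg.norm(v),"yaw",np.degrees(np.arctan2(-v[0],v[1])))
r=np.array([onz(c6,f6(u),.014) for u in((430,501),(430,187),(619,190),(605,503))]);print(r,r.mean(0))
v=(r[1]+r[2]-r[0]-r[3]);print("rack yaw",np.degrees(np.arctan2(-v[0],v[1])))
w=np.array([onz(c6,f6(u),.074) for u in((480,521),(551,521),(560,197),(482,197))]);print("walls",w,w.mean(0))
```

```text
near end [array([0.6232, 0.1901, 0.1777]), array([0.6342, 0.1888, 0.1769])]
[[0.6228 0.1887 0.174 ]
 [0.6339 0.1877 0.174 ]
 [0.6468 0.2977 0.174 ]
 [0.6347 0.2988 0.174 ]]
top centre [0.6345 0.2433 0.174 ] len 0.11075242566139301 yaw -6.409469018458533
[[0.5827 0.1739 0.014 ]
 [0.6002 0.3222 0.014 ]
 [0.6864 0.3132 0.014 ]
 [0.67   0.1651 0.014 ]] [0.6348 0.2436 0.014 ]
rack yaw -6.534366259089933
walls [[0.6117 0.1787 0.074 ]
 [0.6425 0.176  0.074 ]
 [0.6572 0.3095 0.074 ]
 [0.6263 0.3122 0.074 ]] [0.6344 0.2441 0.074 ]
```

Run:
```python
from h import *
plan([.6345,.2433,.153],Ro.from_euler("z",83.6,degrees=True)*Ro.from_quat([1,0,0,0]))
```

```text
travel [ 0.1227 -0.0288  0.8848] rot [0.0001 0.0003 0.0295]
```

Emit:
move_arm:
  steps:
    - {"travel": [0.1227, -0.0288, 0.15], "rotation": [0, 0, 0.03]}
    - {"travel": [0.1227, -0.0288, 0.3], "rotation": [0, 0, 0.03]}
    - {"travel": [0.1227, -0.0288, 0.45], "rotation": [0, 0, 0.03]}
    - {"travel": [0.1227, -0.0288, 0.45], "rotation": [0, 0, 0.03]}
    - {"travel": [0.1227, -0.0288, 0.45], "rotation": [0, 0, 0.03]}

```text
t: 12.28
position: [0.6329, 0.2435, 0.2376]
tcp_rot: [0.745, 0.667, -0.003, -0.001]
contact_force: [0.4, 0.1, 0.2]
finger_gap: 0.999
gripper_force: 0.0
```

Emit:
move_arm:
  steps:
    - {"travel": [0, 0, 0.12], "rotation": [0, 0, 0]}
    - {"travel": [0, 0, 0.25], "rotation": [0, 0, 0]}
    - {"travel": [0, 0, 0.35], "rotation": [0, 0, 0]}
    - {"travel": [0, 0, 0.435], "rotation": [0, 0, 0]}
    - {"travel": [0, 0, 0.435], "rotation": [0, 0, 0]}

```text
t: 12.7
position: [0.6336, 0.2437, 0.1515]
tcp_rot: [0.745, 0.667, -0.001, -0.001]
contact_force: [-0.4, -1.3, -0.2]
finger_gap: 0.997
gripper_force: 0.0
```

Emit:
move_arm:
  steps:
    - {"travel": [0, 0, 0], "rotation": [0, 0, 0]}
    - {"travel": [0, 0, 0], "rotation": [0, 0, 0]}
    - {"travel": [0, 0, 0], "rotation": [0, 0, 0]}

```text
t: 12.95
position: [0.6364, 0.245, 0.1562]
tcp_rot: [0.745, 0.667, 0.002, 0.001]
contact_force: [-0.1, -0.2, -0.4]
finger_gap: 1.002
gripper_force: 0.0
```

Emit:
move_arm:
  hand: 1
  steps:
    - {"travel": [0, 0, 0], "rotation": [0, 0, 0]}
    - {"travel": [0, 0, 0], "rotation": [0, 0, 0]}
    - {"travel": [0, 0, 0], "rotation": [0, 0, 0]}
    - {"travel": [0, 0, 0], "rotation": [0, 0, 0]}
    - {"travel": [0, 0, 0], "rotation": [0, 0, 0]}

```text
t: 13.37
position: [0.6343, 0.2446, 0.153]
tcp_rot: [0.745, 0.667, 0.0, 0.0]
contact_force: [0.7, -0.2, -0.0]
finger_gap: 0.297
gripper_force: 0.0
```

Emit:
move_arm:
  steps:
    - {"travel": [0, 0, 0], "rotation": [0, 0, 0]}
    - {"travel": [0, 0, 0], "rotation": [0, 0, 0]}
    - {"travel": [0, 0, 0], "rotation": [0, 0, 0]}
    - {"travel": [0, 0, 0], "rotation": [0, 0, 0]}
    - {"travel": [0, 0, 0], "rotation": [0, 0, 0]}

```text
t: 13.78
position: [0.6345, 0.2447, 0.1529]
tcp_rot: [0.745, 0.667, 0.0, 0.0]
contact_force: [-0.3, 0.2, 0.2]
finger_gap: 0.135
gripper_force: 58.6
```

Emit:
move_arm:
  steps:
    - {"travel": [0, 0, -0.04], "rotation": [0, 0, 0]}
    - {"travel": [0, 0, -0.12], "rotation": [0, 0, 0]}
    - {"travel": [0, 0, -0.2], "rotation": [0, 0, 0]}
    - {"travel": [0, 0, -0.3], "rotation": [0, 0, 0]}
    - {"travel": [0, 0, -0.4], "rotation": [0, 0, 0]}

```text
t: 14.2
position: [0.6332, 0.2441, 0.2325]
tcp_rot: [0.745, 0.667, -0.002, -0.001]
contact_force: [0.2, 0.1, -2.7]
finger_gap: 0.136
gripper_force: 59.3
```

Emit:
move_arm:
  steps:
    - {"travel": [0, 0, -0.1], "rotation": [0, 0, 0]}
    - {"travel": [0, 0, -0.2], "rotation": [0, 0, 0]}
    - {"travel": [0, 0, -0.3], "rotation": [0, 0, 0]}
    - {"travel": [0, 0, -0.4], "rotation": [0, 0, 0]}
    - {"travel": [0, 0, -0.5], "rotation": [0, 0, 0]}

```text
t: 14.62
position: [0.6335, 0.2443, 0.3332]
tcp_rot: [0.745, 0.667, -0.001, -0.0]
contact_force: [-0.5, -0.3, -2.8]
finger_gap: 0.138
gripper_force: 59.3
```

Emit:
move_arm:
  steps:
    - {"travel": [0, 0, 0], "rotation": [0, 0, 0]}
    - {"travel": [0, 0, 0], "rotation": [0, 0, 0]}
    - {"travel": [0, 0, 0], "rotation": [0, 0, 0]}

```text
t: 14.87
position: [0.6334, 0.2442, 0.3311]
tcp_rot: [0.745, 0.667, -0.001, -0.001]
contact_force: [0.2, -0.0, -3.0]
finger_gap: 0.132
gripper_force: 59.3
```

```bash
cat > tgt.py <<'E'
from h import *
import sys
np.set_printoptions(precision=4,suppress=True)
Rs=Ro.from_euler("z",-18.2,degrees=True);S=np.array([.5781,-.2088,0])
Rb=Rs*Ro.from_euler("y",-30,degrees=True);B=S+Rs.apply([.02,.045,.018])
Rt=Rb*Ro.from_matrix(np.array([[0,1,0],[1,0,0],[0,0,-1.]]))
def tcp(dx,dz,dy=0):return B+Rb.apply([.006+dx,.0013+dy,.139+dz])
if __name__=="__main__":
    s=sensors.state();print(s["t"],s["position"],s["contact_force"],s["finger_gap"])
    d=Rb.inv().apply(s["position"]-tcp(0,0));print("in backrest frame from home (mm)",d*1000)
    for a in sys.argv[1:]:
        x,z=map(float,a.split(","));print(a,tcp(x,z));plan(tcp(x,z),Rt)
E
python3 tgt.py .006,.2 .006,.06
```

```text
14.8667 [0.6334 0.2442 0.3311] [ 0.2233 -0.0443 -3.0059] 0.13225708009618964
in backrest frame from home (mm) [ 56.1639 401.3444 186.6404]
.006,.2 [ 0.4604 -0.1214  0.3176]
travel [-1.9123 -0.6575  0.0717] rot [-0.6676 -0.0672  0.258 ]
.006,.06 [ 0.5269 -0.1432  0.1963]
travel [-1.9835 -0.3133  0.677 ] rot [-0.6676 -0.0672  0.258 ]
```

Emit:
move_arm:
  steps:
    - {"travel": [-0.07, -0.02, 0], "rotation": [0, 0, 0]}
    - {"travel": [-0.2, -0.07, 0], "rotation": [0, 0, 0]}
    - {"travel": [-0.35, -0.12, 0], "rotation": [0, 0, 0]}
    - {"travel": [-0.5, -0.17, 0], "rotation": [0, 0, 0]}
    - {"travel": [-0.65, -0.22, 0], "rotation": [0, 0, 0]}

```text
t: 15.28
position: [0.5741, 0.1191, 0.3298]
tcp_rot: [0.745, 0.667, -0.002, -0.001]
contact_force: [0.2, -1.2, -2.9]
finger_gap: 0.133
gripper_force: 59.3
```

Emit:
move_arm:
  steps:
    - {"travel": [-0.14, -0.05, 0], "rotation": [0, 0, 0]}
    - {"travel": [-0.28, -0.1, 0], "rotation": [0, 0, 0]}
    - {"travel": [-0.42, -0.14, 0], "rotation": [0, 0, 0]}
    - {"travel": [-0.56, -0.19, 0], "rotation": [0, 0, 0]}
    - {"travel": [-0.66, -0.22, 0], "rotation": [0, 0, 0]}

```text
t: 15.7
position: [0.5151, -0.008, 0.3302]
tcp_rot: [0.745, 0.667, -0.002, -0.002]
contact_force: [0.5, -0.1, -2.8]
finger_gap: 0.131
gripper_force: 59.3
```

Emit:
move_arm:
  steps:
    - {"travel": [-0.12, -0.04, 0.01], "rotation": [-0.13, -0.013, 0.05]}
    - {"travel": [-0.24, -0.08, 0.02], "rotation": [-0.26, -0.026, 0.1]}
    - {"travel": [-0.36, -0.12, 0.03], "rotation": [-0.38, -0.038, 0.145]}
    - {"travel": [-0.5, -0.16, 0.05], "rotation": [-0.5, -0.05, 0.19]}
    - {"travel": [-0.6, -0.22, 0.07], "rotation": [-0.62, -0.06, 0.24]}

```text
t: 16.12
position: [0.4593, -0.1216, 0.3167]
tcp_rot: [0.782, 0.574, 0.143, 0.196]
contact_force: [0.8, 0.1, -2.3]
finger_gap: 0.138
gripper_force: 60.3
```

Emit:
move_arm:
  steps:
    - {"travel": [0, 0, 0], "rotation": [0, 0, 0]}
    - {"travel": [0, 0, 0], "rotation": [0, 0, 0]}
    - {"travel": [0, 0, 0], "rotation": [0, 0, 0]}

```text
t: 16.37
position: [0.4603, -0.1205, 0.3177]
tcp_rot: [0.782, 0.575, 0.143, 0.194]
contact_force: [0.2, 0.0, -1.4]
finger_gap: 0.131
gripper_force: 60.4
```

```bash
python3 tgt.py .006,.2 .006,.05
```

```text
16.3667 [ 0.4603 -0.1205  0.3177] [ 0.1786  0.0146 -1.3606] 0.1314459079583574
in backrest frame from home (mm) [  5.7353   0.8329 200.3163]
.006,.2 [ 0.4604 -0.1214  0.3176]
travel [-0.0042  0.0013  0.0015] rot [-0.0473 -0.0089  0.0156]
.006,.05 [ 0.5317 -0.1448  0.1877]
travel [-0.0096  0.0292  0.751 ] rot [-0.0473 -0.0089  0.0156]
```

Emit:
move_arm:
  steps:
    - {"travel": [-0.004, 0.006, 0.1], "rotation": [-0.047, -0.009, 0.016]}
    - {"travel": [-0.006, 0.012, 0.25], "rotation": [-0.047, -0.009, 0.016]}
    - {"travel": [-0.008, 0.017, 0.4], "rotation": [-0.047, -0.009, 0.016]}
    - {"travel": [-0.009, 0.022, 0.5], "rotation": [-0.047, -0.009, 0.016]}
    - {"travel": [-0.01, 0.029, 0.6], "rotation": [-0.047, -0.009, 0.016]}

```text
t: 16.78
position: [0.521, -0.1403, 0.2145]
tcp_rot: [0.782, 0.567, 0.152, 0.21]
contact_force: [0.1, -0.7, -1.9]
finger_gap: 0.13
gripper_force: 60.4
```

Emit:
move_arm:
  steps:
    - {"travel": [0, 0, 0.08], "rotation": [0, 0, 0]}
    - {"travel": [0, 0, 0.15], "rotation": [0, 0, 0]}
    - {"travel": [0, 0, 0.22], "rotation": [0, 0, 0]}
    - {"travel": [0, 0, 0.25], "rotation": [0, 0, 0]}
    - {"travel": [0, 0, 0.25], "rotation": [0, 0, 0]}

```text
t: 17.2
position: [0.5439, -0.1481, 0.1708]
tcp_rot: [0.782, 0.567, 0.152, 0.209]
contact_force: [-0.7, 0.2, -1.7]
finger_gap: 0.132
gripper_force: 60.3
```

Emit:
move_arm:
  steps:
    - {"travel": [0, 0, 0], "rotation": [0, 0, 0]}
    - {"travel": [0, 0, 0], "rotation": [0, 0, 0]}
    - {"travel": [0, 0, 0], "rotation": [0, 0, 0]}

```text
t: 17.45
position: [0.5435, -0.1486, 0.1735]
tcp_rot: [0.782, 0.566, 0.153, 0.211]
contact_force: [0.0, -0.3, -2.8]
finger_gap: 0.136
gripper_force: 60.3
```

```bash
python3 tgt.py .006,.0
python3 - <<'E'
from h import *
s=sensors.state();np.save("w7.npy",s,allow_pickle=True)
im={n:cams.read_camera(n)[:,:,::-1].copy() for n in("wrist","side","scene")}
for n in im:cv2.imwrite(f"pics/{n}7.png",im[n])
out=np.zeros((600,800,3),np.uint8)
z=lambda i,k:np.clip(1.5*cv2.resize(i,None,fx=k,fy=k,interpolation=cv2.INTER_CUBIC).astype(float),0,255)
out[:400,:400]=z(im["side"][235:335,310:410],4)
out[:400,400:800]=z(im["scene"][155:255,195:295],4)
out[400:600,:320]=z(im["wrist"],.5)
cv2.imwrite("pics/c7.png",out)
E
```

```text
17.45 [ 0.5435 -0.1486  0.1735] [ 0.0178 -0.2768 -2.7781] 0.13576205128110838
in backrest frame from home (mm) [ 9.7045  0.046  31.5235]
.006,.0 [ 0.5554 -0.1526  0.1444]
travel [-0.0002 -0.0191  0.1575] rot [ 0.0047 -0.0001  0.0008]
```

View pics/c7.png

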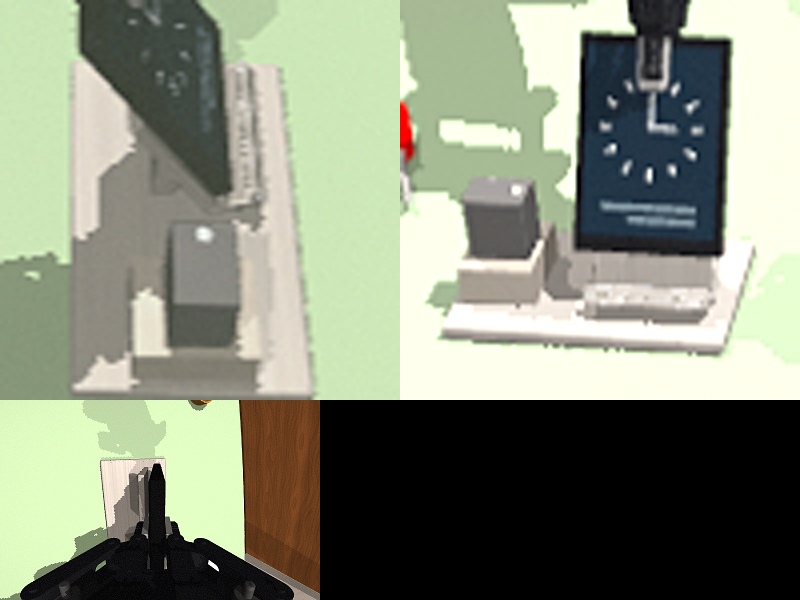

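The tablet hangs parallel to and above the backrest, with the screen facing out. Its corners in the scene crop are (583,33), (733,40), (723,255) and (576,249). The ledge lip is at (583-717, 285-318), and the pack is seated with its shoulder on the block. I'll check these against the model.

Run:
```python
from tgt import *
c=cam("scene");s=np.load("w7.npy",allow_pickle=True).item()
d=Rb.inv().apply(s["position"]-tcp(0,0));o=B+Rb.apply(d+[.006,0,0])
T=np.array([[.006,-.055,.16],[.006,.055,.16],[.006,.055,0],[.006,-.055,0]])
to=lambda q:((q-[195,155])+.5)*4-.5+[400,0]
print("tablet",to(proj(c,o+Rb.apply(T))).round(0).tolist())
K=S+Rs.apply(np.array([[.065,-.105,.012],[.065,.105,.012],[0.065,-.105,0],[.065,.105,0]]))
print("base",to(proj(c,K)).round(0).tolist())
lip=B+Rb.apply(np.array([[.022,-.045,.008],[.022,.045,.008],[.03,-.045,.008],[.03,.045,.008]]))
print("lip",to(proj(c,lip)).round(0).tolist())
```

```text
tablet [[580.0, 28.0], [729.0, 33.0], [722.0, 256.0], [574.0, 248.0]]
base [[439.0, 325.0], [722.0, 340.0], [442.0, 338.0], [724.0, 354.0]]
lip [[586.0, 281.0], [707.0, 288.0], [583.0, 282.0], [705.0, 289.0]]
```

Emit:
move_arm:
  steps:
    - {"travel": [0, -0.01, 0.03], "rotation": [0, 0, 0]}
    - {"travel": [0, -0.019, 0.06], "rotation": [0, 0, 0]}
    - {"travel": [0, -0.019, 0.09], "rotation": [0, 0, 0]}
    - {"travel": [0, -0.019, 0.11], "rotation": [0, 0, 0]}
    - {"travel": [0, -0.019, 0.11], "rotation": [0, 0, 0]}

```text
t: 18.02
position: [0.5497, -0.1509, 0.1499]
tcp_rot: [0.782, 0.566, 0.152, 0.209]
contact_force: [0.9, -0.1, -2.6]
finger_gap: 0.13
gripper_force: 60.3
```

Emit:
move_arm:
  steps:
    - {"travel": [0, 0, 0], "rotation": [0, 0, 0]}
    - {"travel": [0, 0, 0], "rotation": [0, 0, 0]}
    - {"travel": [0, 0, 0], "rotation": [0, 0, 0]}

```text
t: 18.27
position: [0.5503, -0.1511, 0.1516]
tcp_rot: [0.782, 0.566, 0.152, 0.211]
contact_force: [-0.9, -0.0, -3.1]
finger_gap: 0.132
gripper_force: 60.3
```

```bash
python3 tgt.py .003,.002
```

```text
18.2667 [ 0.5503 -0.1511  0.1516] [-0.8555 -0.0348 -3.1055] 0.13181185871270742
in backrest frame from home (mm) [ 5.0272 -0.1637  8.8765]
.003,.002 [ 0.552  -0.1515  0.1446]
travel [ 0.0008 -0.0102  0.0344] rot [0.0027 0.0001 0.0004]
```

Emit:
move_arm:
  steps:
    - {"travel": [0, 0, 0.01], "rotation": [0, 0, 0]}
    - {"travel": [0, 0, 0.02], "rotation": [0, 0, 0]}
    - {"travel": [0, 0, 0.03], "rotation": [0, 0, 0]}
    - {"travel": [0, 0, 0.03], "rotation": [0, 0, 0]}
    - {"travel": [0, 0, 0.03], "rotation": [0, 0, 0]}

```text
t: 18.68
position: [0.553, -0.152, 0.146]
tcp_rot: [0.782, 0.566, 0.152, 0.21]
contact_force: [0.2, 0.7, -2.4]
finger_gap: 0.13
gripper_force: 60.3
```

Emit:
move_arm:
  steps:
    - {"travel": [0, -0.01, 0], "rotation": [0, 0, 0]}
    - {"travel": [0, -0.02, 0], "rotation": [0, 0, 0]}
    - {"travel": [0, -0.02, 0], "rotation": [0, 0, 0]}
    - {"travel": [0, -0.02, 0], "rotation": [0, 0, 0]}

```text
t: 19.02
position: [0.5494, -0.1508, 0.144]
tcp_rot: [0.782, 0.566, 0.152, 0.21]
contact_force: [0.5, -0.3, -2.3]
finger_gap: 0.13
gripper_force: 60.4
```

```bash
python3 tgt.py
```

```text
19.0167 [ 0.5494 -0.1508  0.144 ] [ 0.4717 -0.3081 -2.3077] 0.13002721114767438
in backrest frame from home (mm) [ 0.3639 -0.1498  2.8194]
```

Emit:
move_arm:
  steps:
    - {"travel": [0, 0, 0.006], "rotation": [0, 0, 0]}
    - {"travel": [0, 0, 0.012], "rotation": [0, 0, 0]}
    - {"travel": [0, 0, 0.012], "rotation": [0, 0, 0]}
    - {"travel": [0, 0, 0.012], "rotation": [0, 0, 0]}

```text
t: 19.35
position: [0.5511, -0.1514, 0.1423]
tcp_rot: [0.782, 0.566, 0.152, 0.211]
contact_force: [-0.0, -0.2, -2.8]
finger_gap: 0.133
gripper_force: 60.5
```

Emit:
move_arm:
  steps:
    - {"travel": [0, -0.005, 0], "rotation": [0, 0, 0]}
    - {"travel": [0, -0.01, 0], "rotation": [0, 0, 0]}
    - {"travel": [0, -0.01, 0], "rotation": [0, 0, 0]}

```text
t: 19.6
position: [0.5496, -0.1509, 0.1415]
tcp_rot: [0.782, 0.566, 0.153, 0.211]
contact_force: [1.3, -0.6, -2.2]
finger_gap: 0.131
gripper_force: 60.3
```

```bash
python3 tgt.py
```

```text
19.6 [ 0.5496 -0.1509  0.1415] [ 1.3288 -0.5513 -2.1548] 0.13121092202978732
in backrest frame from home (mm) [-0.6644 -0.1704  0.48  ]
```

Still mostly free, so I'll continue by feel: first down to the ledge, then back.

Emit:
move_arm:
  steps:
    - {"travel": [0, 0, 0.005], "rotation": [0, 0, 0]}
    - {"travel": [0, 0, 0.01], "rotation": [0, 0, 0]}
    - {"travel": [0, 0, 0.01], "rotation": [0, 0, 0]}

```text
t: 19.85
position: [0.5501, -0.1514, 0.1415]
tcp_rot: [0.782, 0.566, 0.152, 0.211]
contact_force: [-14.2, 1.5, 17.9]
finger_gap: 0.131
gripper_force: 64.1
```

Emit:
move_arm:
  steps:
    - {"travel": [0, -0.004, 0], "rotation": [0, 0, 0]}
    - {"travel": [0, -0.008, 0], "rotation": [0, 0, 0]}
    - {"travel": [0, -0.008, 0], "rotation": [0, 0, 0]}

```text
t: 20.1
position: [0.5497, -0.1513, 0.1412]
tcp_rot: [0.782, 0.566, 0.153, 0.212]
contact_force: [-13.0, 1.4, 15.5]
finger_gap: 0.131
gripper_force: 63.6
```

```bash
python3 tgt.py
```

```text
20.1 [ 0.5497 -0.1513  0.1412] [-12.9961   1.3655  15.5465] 0.13073520626294652
in backrest frame from home (mm) [-0.6595 -0.5351  0.1877]
```

Emit:
move_arm:
  steps:
    - {"travel": [0, 0, -0.008], "rotation": [0, 0, 0]}
    - {"travel": [0, -0.005, -0.008], "rotation": [0, 0, 0]}
    - {"travel": [0, -0.01, -0.008], "rotation": [0, 0, 0]}
    - {"travel": [0, -0.01, -0.008], "rotation": [0, 0, 0]}

```text
t: 20.43
position: [0.5492, -0.1509, 0.1415]
tcp_rot: [0.781, 0.566, 0.154, 0.213]
contact_force: [2.9, -0.8, 4.2]
finger_gap: 0.133
gripper_force: 61.0
```

```bash
cat >> tgt.py <<'E'
    print("force in backrest",Rb.inv().apply(s["contact_force"]),"tilt err deg",np.degrees((Rt.inv()*Ro.from_quat(s["tcp_rot"])).as_rotvec()))
E
python3 tgt.py
```

```text
20.4333 [ 0.5492 -0.1509  0.1415] [ 2.9412 -0.8027  4.2478] 0.1332920142263125
in backrest frame from home (mm) [-1.0317 -0.364   0.6861]
force in backrest [4.7608 0.1561 2.1562] tilt err deg [-0.5266 -0.0313 -0.0167]
```

Emit:
move_arm:
  hand: 0.7
  steps:
    - {"travel": [0, 0, 0], "rotation": [0, 0, 0]}
    - {"travel": [0, 0, 0], "rotation": [0, 0, 0]}
    - {"travel": [0, 0, 0], "rotation": [0, 0, 0]}
    - {"travel": [0, 0, 0], "rotation": [0, 0, 0]}

```text
t: 20.77
position: [0.5451, -0.1492, 0.1375]
tcp_rot: [0.783, 0.567, 0.151, 0.209]
contact_force: [0.3, 0.2, -0.1]
finger_gap: 0.299
gripper_force: 0.0
```

```bash
python3 tgt.py
python3 - <<'E'
from h import *
im={n:cams.read_camera(n)[:,:,::-1].copy() for n in("side","scene")}
out=np.zeros((440,800,3),np.uint8)
z=lambda i,k:np.clip(1.5*cv2.resize(i,None,fx=k,fy=k,interpolation=cv2.INTER_CUBIC).astype(float),0,255)
out[:400,:400]=z(im["side"][235:335,310:410],4)
out[:400,400:800]=z(im["scene"][155:255,195:295],4)
cv2.imwrite("pics/c8.png",out)
E
```

```text
20.7667 [ 0.5451 -0.1492  0.1375] [ 0.3423  0.1792 -0.0725] 0.29899673634267326
in backrest frame from home (mm) [-6.8035 -0.0149 -0.4987]
force in backrest [ 0.1969  0.2772 -0.1974] tilt err deg [ 0.1031  0.011  -0.0227]
```

View pics/c8.png

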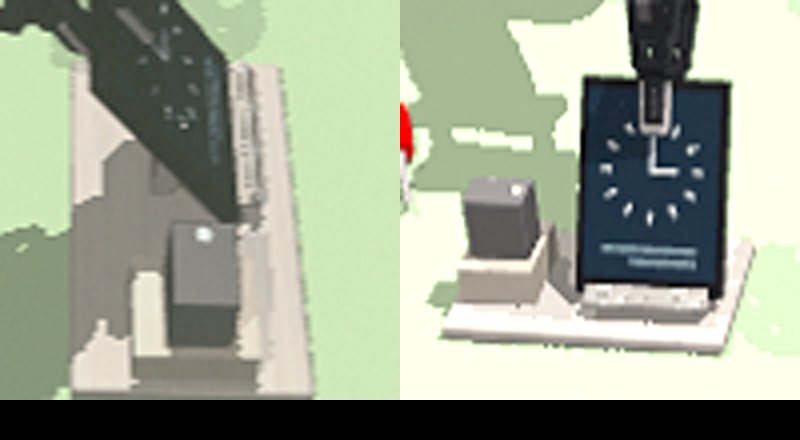

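The tablet sits on the ledge behind the lip (edges at columns 578-730, bottom at row 290), leaned back and centred. I'll recentre the jaws, open them fully and retreat along the slope.

Emit:
move_arm:
  hand: 0
  steps:
    - {"travel": [0, 0.015, 0], "rotation": [0, 0, 0]}
    - {"travel": [0, 0.03, 0], "rotation": [0, 0, 0]}
    - {"travel": [0, 0.03, 0], "rotation": [0, 0, 0]}
    - {"travel": [0, 0.03, 0], "rotation": [0, 0, 0]}
    - {"travel": [0, 0.03, 0], "rotation": [0, 0, 0]}

```text
t: 21.28
position: [0.5515, -0.1515, 0.1421]
tcp_rot: [0.782, 0.566, 0.152, 0.21]
contact_force: [-0.3, 0.4, 0.0]
finger_gap: 0.981
gripper_force: 0.0
```

Emit:
move_arm:
  steps:
    - {"travel": [0, 0, -0.08], "rotation": [0, 0, 0]}
    - {"travel": [0, 0, -0.2], "rotation": [0, 0, 0]}
    - {"travel": [0, 0, -0.35], "rotation": [0, 0, 0]}
    - {"travel": [0, 0, -0.5], "rotation": [0, 0, 0]}
    - {"travel": [0, 0, -0.6], "rotation": [0, 0, 0]}

```text
t: 21.7
position: [0.4938, -0.1325, 0.2479]
tcp_rot: [0.782, 0.566, 0.153, 0.211]
contact_force: [0.3, 0.4, -0.0]
finger_gap: 1.001
gripper_force: 0.0
```

Emit:
move_arm:
  steps:
    - {"travel": [0, 0, 0], "rotation": [0, 0, 0]}
    - {"travel": [0, 0, 0], "rotation": [0, 0, 0]}
    - {"travel": [0, 0, 0], "rotation": [0, 0, 0]}
    - {"travel": [0, 0, 0], "rotation": [0, 0, 0]}
    - {"travel": [0, 0, 0], "rotation": [0, 0, 0]}

```text
t: 22.12
position: [0.4937, -0.1325, 0.2439]
tcp_rot: [0.783, 0.567, 0.151, 0.209]
contact_force: [-0.1, 0.5, -0.3]
finger_gap: 1.002
gripper_force: 0.0
```

Run:
```python
from tgt import *
# numeric check in the side and scene views: dark tablet mask vs. predicted home silhouette
T=np.array([[.012*i,y,z] for i in(0,1) for y in(-.055,.055) for z in(0,.16)])
for n in("scene","side"):
    im=cams.read_camera(n);h=cv2.convexHull(proj(cam(n),B+Rb.apply(T)).astype(np.float32))
    m=np.zeros(im.shape[:2],np.uint8);cv2.fillConvexPoly(m,np.int32(np.round(h)),1)
    bx=cv2.boundingRect(h);k=((im.max(2)<75)&(cv2.dilate(m,np.ones((9,9)))>0))
    ys,xs=np.where(k);print(n,"pred",bx,"seen",xs.min(),ys.min(),xs.max()-xs.min()+1,ys.max()-ys.min()+1,"fill",(k&(m>0)).sum()/m.sum())
print(sensors.state()["position"],sensors.state()["contact_force"])
```

```text
scene pred (238, 172, 41, 58) seen 239 174 39 56 fill 0.8107476635514018
side pred (331, 212, 39, 80) seen 332 214 39 81 fill 0.923481308411215
[ 0.4939 -0.1325  0.2443] [-0.5159 -0.962  -0.3161]
```

The tablet's outline matches the predicted home pose to within about 2 px in both views, so I'll hand the job in.

```bash
python3 -c "
from rig import robot
print(robot.close_job())"
```

```text
the job is handed in; nothing more can be done
None
```

The pack is plugged fully home in the socket, the tablet leans centred on the backrest with its screen facing out, and I handed the job in at about 22 s; the hand-in gave no verdict.

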